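# Park the sample carriage at the reader

## Task

Push the loaded sample carriage along its nearly frictionless rail towards the white reader and brake it so that its orange stripe comes to rest in line with the reader's orange pointer (within about a centimetre), still and untouched for at least three seconds. Push and brake it only on its two spring buffers, touching nothing else of it (not the blue tray, jars or steel truck), keep it slower than a quarter of a metre a second, and do not let it run into the red stop at either end. Finish with the hand off everything, and leave the other things on the bench where they are.

Things in the scene. Friction and masses are not known exactly. Their poses are not given: they have to be found in the camera images.
- rail: aluminium rail fixed to the bench, 90 mm wide (x), 740 mm long (its own y), 12 mm high; origin at the centre of its underside. +y is the way the carriage value grows, towards the reader. Red end stops, tops 42 mm above the bench, stand at both ends with inner faces at rail y = -330 and +330 mm; the buffers pass above them.
- carriage (a joint): carriage position along rail +y, m: 0 at the start stop, 0.500 at the far stop; its centre is at rail y = value - 0.250, rail x = 0. Rolls almost freely and coasts for many seconds: viscous drag 0.3 N s/m, dry friction under 0.01 N. Total moving mass nominally 3.4 kg, varies from 25 % less to 35 % more. Keep it 3 mm or more clear of both stops.
- buffer_rear (a joint): compression of the rear (rail -y) spring buffer, m: 0 free, 0.032 fully pressed. Black block, yellow face, 104 mm wide, 48 to 84 mm above the bench; slides into the tray along the rail against a soft 40 N/m spring with little damping (0.4 N s/m), so the carriage bounces off anything that stands still. Too wide to grip: push its face with closed fingers.
- buffer_front (a joint): compression of the front spring buffer (on the rail +y end), m; otherwise the same as the rear one.
- buffer_rear_face (a point): centre of the yellow face of the rear buffer, 66 mm above the bench; uncompressed it lies 110 mm behind (rail -y of) the carriage's centre.
- buffer_front_face (a point): centre of the yellow face of the front buffer, 66 mm above the bench; uncompressed it lies 110 mm ahead (rail +y) of the carriage's centre.
- index (a point): end of the orange stripe across the middle of the blue tray, on the reader's side: carriage centre along the rail, 61 mm to rail +x of the axis, 90 mm above the bench.
- mark (a point): tip of the orange pointer on the reader, 90 mm above the bench, beside the rail 68 mm to rail +x of its axis; its y axis is parallel to the rail. The stripe must stop level with it along the rail: within 14 mm.
- reader: white reader box, 80 mm deep, 110 mm wide along the rail, 85 mm high (pointer 90 mm), fixed beside the rail on its far (+x) side, its near face 105 mm from the rail axis; origin on the bench in line with the pointer. Not to be moved. It stands at a different place along the rail every time.
- beaker: loose glass beaker, 72 mm across, 95 mm high; origin under its centre. Leave alone.
- bottle: loose clear bottle with blue cap, 60 mm across, 190 mm high; origin under its centre. Leave alone.
- pot: loose amber jar, 56 mm across, 60 mm high; origin under its centre. Leave alone.
- spatula: loose spatula 180 mm long lying on the bench between robot and rail; origin on its underside. Leave alone.
- tray (a point): blue tray fixed on the carriage's dark steel truck (truck 160 mm long, 24 to 48 mm above the bench): 120 mm wide, 160 mm long, top 90 mm above the bench, with four fixed lidded amber jars, 49 mm across, tops 116 mm above the bench. This point: centre of the tray's top, axes as the rail. Not to be touched by the robot.

How it is judged (in metres and radians):
On the way:
1. the carriage stands still in line with the pointer, untouched, for 3 s (y of index in the frame of mark between -0.014 and 0.014 m and velocity of joint carriage between -0.012 and 0.012 m/s and contact force between the fingers and anything else below 0.1 N), for 3 s.
At the end, for the whole second after the job is handed in: The stripe is within 14 mm of the pointer along the rail, the carriage slower than 12 mm/s, the fingers touching nothing, after standing so for 3 s (all of step 1).
It fails at once if the carriage runs into an end stop (value of joint carriage above 0.497 m or value of joint carriage below 0.003 m).
It fails at once if the carriage goes faster than 0.25 m/s (velocity of joint carriage above 0.25 m/s or velocity of joint carriage below -0.25 m/s).
It fails at once if the robot touches the truck, the tray or its jars (contact force between any of the fingers, the arm and carriage_c0 above 1 N or contact force between any of the fingers, the arm and carriage_c1 above 1 N or contact force between any of the fingers, the arm and carriage_c2 above 1 N or contact force between any of the fingers, the arm and carriage_c3 above 1 N or contact force between any of the fingers, the arm and carriage_c4 above 1 N or contact force between any of the fingers, the arm and carriage_c5 above 1 N or contact force between any of the fingers, the arm and carriage_c6 above 1 N or contact force between any of the fingers, the arm and carriage_c7 above 1 N).
It fails at once if a bystander is disturbed (distance of any of beaker, bottle, pot, spatula from where it was at the start of the episode above 0.03 m).
It also fails if it takes over 54 s, if anything falls off the work surface, if the arm or the gripper's body presses on something with over 40 N, if the wrist force passes 120 N, or if a joint passes its speed limit or range.

## Robot

A 6-joint arm with a two-finger parallel gripper is mounted at the origin on the work surface. World frame = base frame: x ahead of the robot, y to its left, z up, the work surface at z = 0. Lengths are in mm, angles in degrees, forces in N, time in s.
With the tool pointing down it reaches from about 300 to 850 mm from the base axis. Payload 4.2 kg.
Tool frame: the origin (TCP) lies midway between the tips of the shut fingers; the grasp point (between the pads) lies 19 mm behind it; z points along the fingers, y is the line along which they close (so a half turn about z gives the same grasp; the last joint's range is limited). The gripper opens to 91 mm and grips with 3 to 60 N. Pads are 32 mm wide; open, the fingers measure 118 mm over their backs; the gripper's body (76 mm by 178 mm) begins 60 mm behind the grasp point.
Start: joints at [68.583, 18.312, 89.639, -0, 72.044, -1.146], TCP at [199.22, 539.402, 213.976] pointing down, gripper open.
Joint ranges: [-177.97, 177.97], [-48.28, 115.42], [12.27, 149.76], [-77.06, 257.06], [2.81, 150.46], [-146.56, 146.56]. Speed limits (degrees/s): [147.25, 147.25, 180, 180, 180, 180].

## Interface

Orientations are given as [roll, pitch, yaw] about the fixed x, y, z axes, in that order (R = Rz(yaw) Ry(pitch) Rx(roll)).
In Python, from workcell import state, grab_frame, camera_model, workorder gives the robot as it stands.
- The arm moves only by the tool carry_out, never from a script. Its argument "commands" is a list of rows, each a list of 7 numbers: the turn, a rotation vector about the tool's x, y, z in degrees, then the shift along the tool's x, y, z in mm, then the opening, from -1 (shut) to 1 (fully open). In form: [[ax, ay, az, dx, dy, dz, hand], ...]. A call has 1 to 20 rows; each row is the pose to reach, as a shift and turn from the pose commanded when the call began, along the tool's axes at that moment; what a row does not reach only later rows make up. A row lasts 1/10 s, in which the tool goes at most 50 mm and 8.59 degrees, less where a joint would pass 70% of its speed; a pose out of reach is approached as far as the arm can. A call with a gripper value outside its range is refused whole. The fingers move at their own pace and stop on an object; "force" is the grip in N (left out, the last holds). Time passes only in rows, so rows that repeat a pose let the fingers close. It gives the time, the measured TCP pose, the force, the opening and the grip force at its end, in the units of the state.
- state(): the state, without advancing time (a new reading comes with each control period).
- grab_frame(name): name is "scene" or "top"; returns the picture (420x560x3 uint8, red, green, blue); there is no depth.
- camera_model(name): a dict with "fx", "fy", "cx", "cy" (pixels), "origin" and "rotation" of the camera in the world. Camera axes: x right, y up, looking along -z (the intrinsics and any distortion apply to the point x, -y, -z); pixel columns grow to the right and rows downward; lengths in mm; the calibration is good to about 2 mm. A picture is of the moment at which its call begins. camera_model takes no time and is no camera call.
- workorder.job_done(): hands the job in; it is judged then, once.
The state is a dict: "time_s": time; "qpos": joint angles; "qvel": joint speeds; "effort": joint torques, N m; "ee_pos": TCP position; "ee_rot": TCP orientation; "force": force on the tool from outside, world axes, zero at the start; "torque": the same for the moment, N m; "gripper_width": finger opening in mm; "gripper_force": force on a finger pad.
Only numpy, scipy, OpenCV 4.12 (cv2) and the standard library are available. Lean on these libraries where they do the work, as an engineer would, in place of code of your own. Each camera call takes 0.05 s, during which the arm holds its last target. There are 200 camera calls.

## Working session

There is one attempt and no reset: what is moved stays moved. The work goes in short steps, Python scripts to look and compute and a tool call to move; the robot and the scene stay as the last step left them, time stands still between calls to the robot, and variables do not carry over. Pictures are saved under pics/ and viewed, at most 10 in all, crops included, and the job is handed in when it is done.

Besides the shell and the picture viewer there is one more tool, called as name(argument=value, ...) on one line, values as JSON. carry_out: Moves the arm, as the interface text tells. Its arguments: {"type":"object","properties":{"commands":{"type":"array"},"force":{"type":"number"}},"required":["commands"]}

```bash
mkdir -p pics
cat > h.py <<'E'
import numpy as np,cv2
from workcell import state,grab_frame,camera_model,workorder
def save(n,f): 
    im=grab_frame(n); cv2.imwrite('pics/'+f,im[:,:,::-1]); return im
def ray(n,u,v,z):
    c=camera_model(n);d=np.array([(u-c['cx'])/c['fx'],-(v-c['cy'])/c['fy'],-1]);
    R=np.array(c['rotation']);d=R@d;o=np.array(c['origin']);return o+d*(z-o[2])/d[2]
def proj(n,p):
    c=camera_model(n);q=np.array(c['rotation']).T@(np.array(p)-c['origin'])
    return c['cx']+c['fx']*q[0]/-q[2],c['cy']-c['fy']*q[1]/-q[2]
E
python3 - <<'E'
from h import *
save('top','t0.png');save('scene','s0.png')
print(camera_model('top'));print(camera_model('scene'));print(state())
E
```

```text
{'fx': 385.4816358198266, 'fy': 385.4816358198266, 'cx': 273.2848115348313, 'cy': 200.78343054879358, 'origin': array([434.72596908, -75.3822085 , 971.81188406]), 'rotation': array([  6.96351619,  -0.45645732, -90.53723524])}
{'fx': 403.66907836991606, 'fy': 403.66907836991606, 'cx': 280.0090337486823, 'cy': 204.09861757735064, 'origin': array([ 949.52703393, -288.42825715,  868.83101768]), 'rotation': array([29.76031238,  0.47596316, 61.60907397])}
{'time_s': 0.1, 'qpos': array([ 6.85815315e+01,  1.83475155e+01,  8.96971724e+01, -1.63692318e-03,
        7.20423921e+01, -1.14626343e+00]), 'qvel': array([ 0.11622787, -0.15408273, -0.09478254, -0.05383543, -0.00210975,
       -0.13353202]), 'effort': array([-3.34622955e-04, -4.13331270e+01, -2.32507074e+01,  7.28101144e-02,
        4.21580288e-02, -4.02818216e-05]), 'ee_pos': array([199.08239749, 538.98340527, 213.22417944]), 'ee_rot': array([-1.79912906e+02, -1.85910735e-04,  1.59728301e+02]), 'force': array([-0.28062176, -0.32604271,  0.71394723]), 'torque': array([-0.02692735,  0.06282055,  0.01996226]), 'gripper_force': 0.0, 'gripper_width': 90.67433180376335}
```

View pics/t0.png

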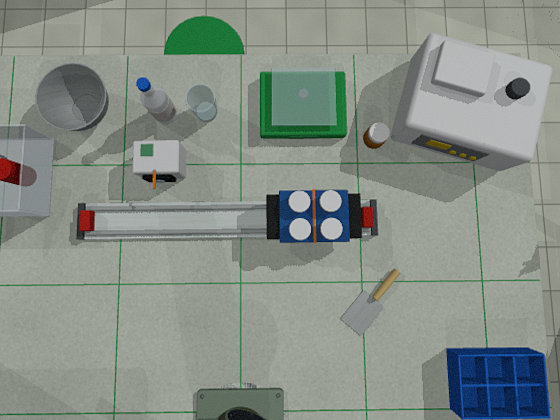

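View pics/s0.png

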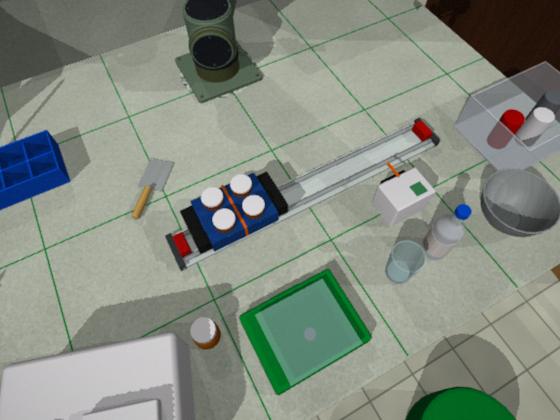

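The top view shows the rail running roughly along the image row, from the red stop at (88,220) to the one at (368,217). The stripe is at (315,215) and the pointer tip at about (154,186). The spatula is at (370,300), the pot at (375,135), and the reader at (160,158).

```bash
cat >> h.py <<'E'
from scipy.spatial.transform import Rotation as Ro
_cm=camera_model
def camera_model(n):
    c=dict(_cm(n)); r=np.array(c['rotation'])
    if r.shape==(3,): c['rotation']=Ro.from_euler('xyz',r,degrees=True).as_matrix()
    return c
E
python3 - <<'E'
from h import *
im=cv2.imread('pics/t0.png');
cv2.imwrite('pics/t0c.png',cv2.resize(im[120:260,60:400],None,fx=2.3,fy=2.3,interpolation=cv2.INTER_CUBIC))
print('base',proj('top',[0,0,0]),proj('scene',[0,0,0]))
hsv=cv2.cvtColor(im,cv2.COLOR_BGR2HSV)
o=cv2.inRange(hsv,(5,150,120),(18,255,255));r=cv2.inRange(hsv,(0,170,90),(4,255,255))|cv2.inRange(hsv,(174,170,90),(180,255,255))
for nm,m in(('o',o),('r',r)):
    n,l,s,c=cv2.connectedComponentsWithStats(m)
    for i in range(1,n):
        if s[i,4]>8: print(nm,s[i],c[i])
E
```

```text
base (np.float64(239.84823130191384), np.float64(433.4230293311408)) (np.float64(217.90296781718448), np.float64(69.75101615143862))
o [153 170   3  19  53] [154.         179.01886792]
o [312 189   4  54 116] [313.9137931  215.80172414]
r [  0 158  16  22 253] [  6.17786561 168.04743083]
r [363 207  11  20 193] [367.68393782 216.35751295]
r [ 79 210  15  21 277] [ 86.22021661 220.15884477]
```

View pics/t0c.png

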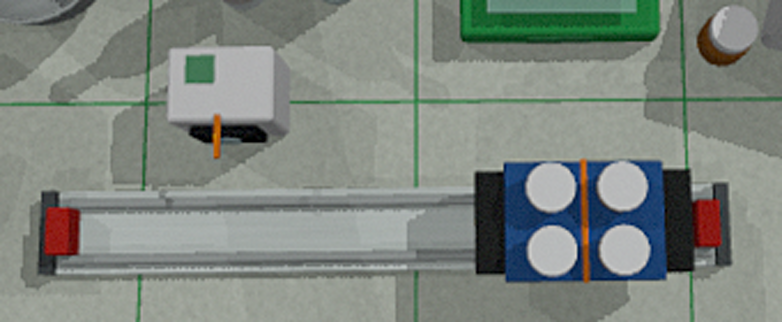

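Run:
```python
from h import *
a=ray('top',313.5,189.2,90);b=ray('top',314.3,242.8,90);p=ray('top',154.2,188.5,90)
L=ray('top',94,220,42);Rr=ray('top',362.8,216.5,42)
print('stripe',a,b,np.linalg.norm(a-b)); print('tip',p);print('stops',L,Rr,np.linalg.norm(L-Rr))
# rail axis line
e=(L-Rr)[:2];e/=np.linalg.norm(e);n=np.array([e[1],-e[0]])
print('e',e,'yaw of rail y',np.degrees(np.arctan2(e[1],e[0])),'mid',(L+Rr)/2)
C=((L+Rr)/2)[:2]
for q in(a,b,p,(a+b)/2): print((q[:2]-C)@e,(q[:2]-C)@n)
for u,v in((267,215),(360,215)):
  q=ray('top',u,v,84);print('bufedge',(q[:2]-C)@e)
# scene cross-check
print([proj('scene',q) for q in(a,b,p,L,Rr)])
for nm,u,v,z in(('spat',345,318,2),('spat2',398,272,10),('pot',377,130,60),('beaker',200,97,95),('bottle',143,84,190)): print(nm,ray('top',u,v,z))
im=cv2.imread('pics/s0.png');hsv=cv2.cvtColor(im,cv2.COLOR_BGR2HSV)
m=cv2.inRange(hsv,(5,150,120),(18,255,255))
nn,l,s,c=cv2.connectedComponentsWithStats(m)
for i in range(1,nn):
  if s[i,4]>8: print(s[i],c[i])
```

```text
stripe [ 568.59385487 -176.77091442   90.        ] [ 445.22953205 -175.87505178   90.        ] 123.36757563051422
tip [573.22959463 191.14909483  90.        ]
stops [505.26116869 348.02012526  42.        ] [ 508.04321564 -300.34748674   42.        ] 648.3735806482113
e [-0.00429081  0.99999079] yaw of rail y 90.24584597860061 mid [506.65219216  23.83631926  42.        ]
-200.87116679330697 61.08032525667011
-199.44597970370398 -62.27901795944091
167.02556447320163 67.29469668153982
-200.1585732485055 -0.5993463513853988
bufedge -92.49660365214469
bufedge -307.6655063913955
[(np.float64(244.52227466073853), np.float64(227.27387340154888)), (np.float64(221.3315164382992), np.float64(184.68517598558492)), (np.float64(385.7918253296829), np.float64(161.79184554588593)), (np.float64(415.4657300892142), np.float64(130.55151807018348)), (np.float64(185.21805590206213), np.float64(239.2004701455449))]
spat [ 262.63555104 -257.02288443    2.        ]
spat2 [ 372.73388244 -389.84792031   10.        ]
pot [ 718.10302659 -338.71026306   60.        ]
beaker [790.54750052  87.68208227  95.        ]
bottle [781.39134283 190.81980037 190.        ]
[387 162  13  15  48] [392.95833333 169.52083333]
[222 185  26  51 116] [235.92241379 210.59482759]
```

The measurements agree: the stripe comes out at 123 mm against 120 mm, and the index and tip offsets match at 61 and 67 mm. Travel needed is 368 mm, mostly along +y. A tool moving at constant speed u launches the carriage at about 2u. The same tool moving at v/2 in front of it brakes it to rest, whatever its mass. First I'll move behind the rear buffer, staying high.

carry_out(commands=[[0,0,69.5,-590,-706,20,-1],[0,0,69.5,-590,-706,20,-1],[0,0,69.5,-590,-706,20,-1],[0,0,69.5,-590,-706,20,-1],[0,0,69.5,-590,-706,20,-1],[0,0,69.5,-590,-706,20,-1],[0,0,69.5,-590,-706,20,-1],[0,0,69.5,-590,-706,20,-1],[0,0,69.5,-590,-706,20,-1],[0,0,69.5,-590,-706,20,-1],[0,0,69.5,-590,-706,20,-1],[0,0,69.5,-590,-706,20,-1],[0,0,69.5,-590,-706,20,-1],[0,0,69.5,-590,-706,20,-1],[0,0,69.5,-590,-706,20,-1],[0,0,69.5,-590,-706,20,-1],[0,0,69.5,-590,-706,20,-1],[0,0,69.5,-590,-706,20,-1],[0,0,69.5,-590,-706,20,-1],[0,0,69.5,-590,-706,20,-1]])

```text
time_s: 2.1
ee_pos: [508.4, -329.9, 192.5]
ee_rot: [-179.9, -0.0, 90.1]
force: [-0.2, 0.7, -0.1]
gripper_width: 0.3
gripper_force: 0.0
```

carry_out(commands=[[0,0,0,0,0,40,-1],[0,0,0,0,0,80,-1],[0,0,0,0,0,115,-1],[0,0,0,0,0,133,-1],[0,0,0,0,0,133,-1],[0,0,0,0,0,133,-1]])

```text
time_s: 2.7
ee_pos: [508.2, -326.5, 61.5]
ee_rot: [180.0, -0.0, 90.3]
force: [0.7, 0.1, -0.1]
gripper_width: 0.6
gripper_force: 0.0
```

```bash
cat >> h.py <<'E'
def meas(n='top'):
    t=state()['time_s'];im=grab_frame(n);hsv=cv2.cvtColor(im,cv2.COLOR_RGB2HSV)
    m=cv2.inRange(hsv,(5,150,120),(18,255,255));k,l,s,c=cv2.connectedComponentsWithStats(m)
    out=[]
    for i in range(1,k):
        if s[i,4]>8 and 160<s[i,1]<250:
            u,v=c[i]; q=ray(n,u,v,90); out.append((s[i,4],np.round(q[:2],1)))
    return round(t,2),out,im
E
python3 - <<'E'
from h import *
t,o,im=meas();print(t,o,state()['ee_pos'],state()['force']);cv2.imwrite('pics/t1.png',im[:,:,::-1]);save('scene','s1.png')
E
```

```text
2.7 [(np.int32(51), array([596.4, 192.5])), (np.int32(114), array([ 507.2, -176.4]))] [ 508.76776248 -327.07878262   62.2924716 ] [ 0.2772768  -0.02623067  1.53918339]
```

View pics/s1.png

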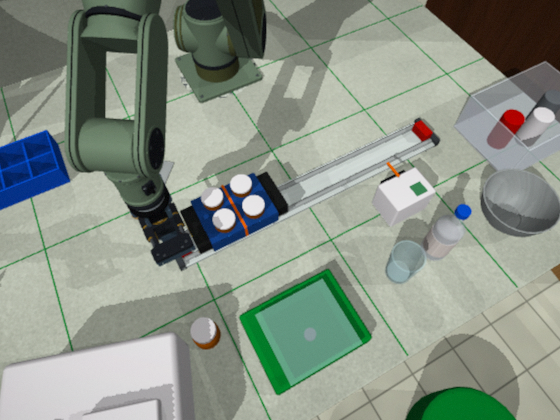

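View pics/t1.png

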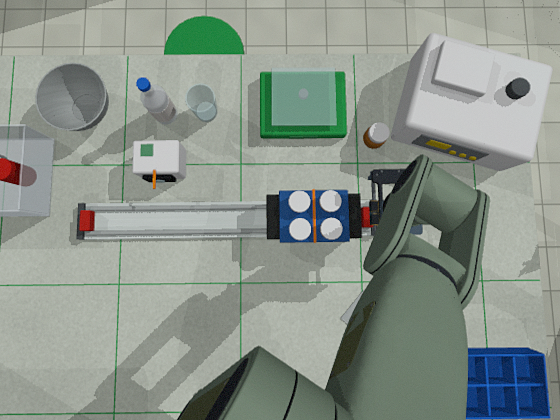

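The arm is behind the rear buffer and nothing has moved: stripe y is -176.4, and the tip is at about 191.5. Now launching at a constant 50 mm/s.

carry_out(commands=[[0,0,0,5,0,0,-1],[0,0,0,10,0,0,-1],[0,0,0,15,0,0,-1],[0,0,0,20,0,0,-1],[0,0,0,25,0,0,-1],[0,0,0,30,0,0,-1],[0,0,0,35,0,0,-1],[0,0,0,40,0,0,-1],[0,0,0,45,0,0,-1],[0,0,0,50,0,0,-1],[0,0,0,55,0,0,-1],[0,0,0,60,0,0,-1],[0,0,0,65,0,0,-1],[0,0,0,70,0,0,-1],[0,0,0,75,0,0,-1],[0,0,0,80,0,0,-1],[0,0,0,85,0,0,-1],[0,0,0,90,0,0,-1],[0,0,0,95,0,0,-1],[0,0,0,100,0,0,-1]])

```text
time_s: 4.8
ee_pos: [507.7, -226.8, 60.9]
ee_rot: [180.0, -0.0, 90.2]
force: [-0.2, -0.3, 0.7]
gripper_width: 0.3
gripper_force: 0.0
```

Run:
```python
from h import *
for i in range(3): print(meas()[:2])
print(state()['ee_pos'],state()['force'])
```

```text
(4.8, [(np.int32(52), array([596.3, 192.6])), (np.int32(107), array([506.7, -76.7]))])
(4.85, [(np.int32(51), array([596.4, 192.5])), (np.int32(106), array([507.3, -72.1]))])
(4.9, [(np.int32(50), array([596.4, 192.4])), (np.int32(110), array([505.3, -67.6]))])
[ 507.72023036 -226.96968645   60.9510124 ] [-0.47660442 -0.20503146  0.69400646]
```

The launch gave about 93 mm/s, as predicted. Next: lift, overtake, and drop down in front.

carry_out(commands=[[0,0,0,-2,0,-48,-1],[0,0,0,-2,0,-97,-1],[0,0,0,0,0,-140,-1],[0,0,0,40,0,-140,-1],[0,0,0,89,0,-140,-1],[0,0,0,138,0,-140,-1],[0,0,0,187,0,-140,-1],[0,0,0,236,0,-140,-1],[0,0,0,285,0,-140,-1],[0,0,0,334,0,-140,-1],[0,0,0,383,0,-140,-1],[0,0,0,432,0,-140,-1],[0,0,0,475,0,-140,-1],[0,0,0,489,2,-110,-1],[0,0,0,489,2,-62,-1],[0,0,0,489,2,-15,-1],[0,0,0,489,2,0,-1]])

```text
time_s: 6.65
ee_pos: [504.6, 260.3, 56.1]
ee_rot: [-179.5, 0.2, 90.3]
force: [-0.4, -0.2, 0.5]
gripper_width: 0.3
gripper_force: 0.0
```

Run:
```python
from h import *
for i in range(2): print(meas()[:2])
t,o,im=meas('scene');print(t,o);cv2.imwrite('pics/s2.png',im[:,:,::-1])
print(state()['ee_pos'],state()['force'])
```

```text
(6.65, [(np.int32(52), array([595.7, 192.3])), (np.int32(108), array([507. ,  74.4]))])
(6.7, [(np.int32(53), array([595.4, 192.2])), (np.int32(132), array([505.6,  77.8]))])
6.75 [(np.int32(50), array([599.8, 192.9])), (np.int32(44), array([559.8,  80.3]))]
[507.41934687 261.43361417  60.12450541] [ 0.53903911  0.06849263 -0.01119726]
```

carry_out(commands=[[0,0,0,0,0,0,-1],[0,0,0,0,0,0,-1]])

```text
time_s: 7.0
ee_pos: [509.0, 262.2, 62.8]
ee_rot: [179.8, -0.1, 90.2]
force: [-0.5, 0.6, -0.5]
gripper_width: 0.2
gripper_force: 0.0
```

Run:
```python
from h import *
for i in range(2): print(meas()[:2])
print(state()['ee_pos'],state()['force'])
P=np.array([(4.8,-76.7),(4.85,-72.1),(4.9,-67.6),(6.65,74.4),(6.7,77.8)]);print(np.polyfit(P[:,0]-6.7,P[:,1],2))
```

```text
(7.0, [(np.int32(53), array([595.4, 192.2])), (np.int32(106), array([506.5,  99.6]))])
(7.05, [(np.int32(52), array([595.8, 192.3])), (np.int32(127), array([508.6, 103.3]))])
[508.60745148 262.05355583  62.44458066] [-0.42712564 -0.0923881  -1.00090902]
[-5.73934718 70.45746709 77.8667216 ]
```

carry_out(commands=[[0,0,0,3,0,0,-1],[0,0,0,6,0,0,-1],[0,0,0,9,0,0,-1],[0,0,0,12,0,0,-1],[0,0,0,15,0,0,-1],[0,0,0,18,0,0,-1],[0,0,0,21,0,0,-1],[0,0,0,24,0,0,-1],[0,0,0,27,0,0,-1],[0,0,0,30,0,0,-1],[0,0,0,33,0,0,-1],[0,0,0,36,0,0,-1],[0,0,0,39,0,0,-1],[0,0,0,42,0,0,-1],[0,0,0,45,0,0,-1],[0,0,0,48,0,0,-1],[0,0,0,51,0,0,-1],[0,0,0,54,0,0,-1],[0,0,0,57,0,0,-1],[0,0,0,60,0,0,-1]])

```text
time_s: 9.1
ee_pos: [507.5, 322.0, 61.0]
ee_rot: [180.0, -0.0, 90.2]
force: [-0.1, -1.0, -0.3]
gripper_width: 0.4
gripper_force: 0.0
```

carry_out(commands=[[0,0,0,4,0,0,-1],[0,0,0,8,0,0,-1],[0,0,0,14,0,0,-1],[0,0,0,20,0,0,-1]])

```text
time_s: 9.5
ee_pos: [507.4, 342.3, 61.0]
ee_rot: [180.0, -0.0, 90.2]
force: [0.0, -0.3, 1.0]
gripper_width: 0.4
gripper_force: 0.0
```

Run:
```python
from h import *
for i in range(3): t,o,im=meas();print(t,o)
t,o,im=meas('scene');print(t,o);cv2.imwrite('pics/s3.png',im[:,:,::-1])
print(state()['ee_pos'],state()['force'])
```

```text
9.5 [(np.int32(53), array([595.4, 192.2])), (np.int32(123), array([508.2, 181.8]))]
9.55 [(np.int32(53), array([595.4, 192.2])), (np.int32(123), array([508. , 181.8]))]
9.6 [(np.int32(53), array([595.4, 192.2])), (np.int32(120), array([509.4, 181.7]))]
9.65 [(np.int32(52), array([599., 193.]))]
[507.29280167 341.87931687  60.87061141] [-0.37536013  0.00820261  0.12084783]
```

carry_out(commands=[[0,0,0,0,0,-30,-1],[0,0,0,0,0,-70,-1],[0,0,0,0,0,-110,-1],[0,0,0,0,0,-140,-1],[0,0,0,0,0,-140,-1],[0,0,0,0,0,-140,-1],[0,0,0,0,0,-140,-1],[0,0,0,0,0,-140,-1],[0,0,0,0,0,-140,-1],[0,0,0,0,0,-140,-1]])

```text
time_s: 10.7
ee_pos: [507.2, 341.6, 200.1]
ee_rot: [-179.9, 0.0, 90.2]
force: [0.5, -0.0, 0.6]
gripper_width: 0.0
gripper_force: 0.0
```

Run:
```python
from h import *
for i in range(2): t,o,im=meas();print(t,o)
cv2.imwrite('pics/t4.png',cv2.resize(im[140:260,60:300],None,fx=3,fy=3,interpolation=cv2.INTER_CUBIC)[:,:,::-1])
```

```text
10.7 [(np.int32(53), array([595.4, 192.2])), (np.int32(125), array([507.2, 181.8]))]
10.75 [(np.int32(53), array([595.4, 192.2])), (np.int32(121), array([509. , 181.8]))]
```

View pics/t4.png

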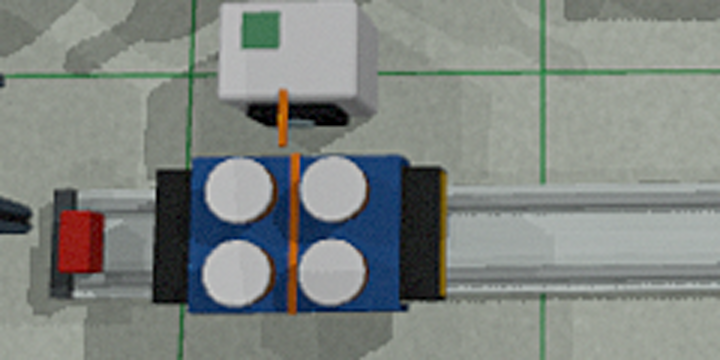

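The carriage is at rest (stripe y 181.8 at both 9.5 s and 10.75 s). The stripe (crop column 295) is about 10 mm short of the pointer (column 283), inside the 14 mm tolerance. Another tap would risk more than it gains, so I'll wait out the still period.

carry_out(commands=[[0,0,0,0,0,0,-1],[0,0,0,0,0,0,-1],[0,0,0,0,0,0,-1],[0,0,0,0,0,0,-1],[0,0,0,0,0,0,-1],[0,0,0,0,0,0,-1],[0,0,0,0,0,0,-1],[0,0,0,0,0,0,-1],[0,0,0,0,0,0,-1],[0,0,0,0,0,0,-1],[0,0,0,0,0,0,-1],[0,0,0,0,0,0,-1],[0,0,0,0,0,0,-1],[0,0,0,0,0,0,-1],[0,0,0,0,0,0,-1],[0,0,0,0,0,0,-1],[0,0,0,0,0,0,-1],[0,0,0,0,0,0,-1],[0,0,0,0,0,0,-1],[0,0,0,0,0,0,-1]])

```text
time_s: 12.8
ee_pos: [507.4, 341.7, 201.0]
ee_rot: [180.0, -0.0, 90.2]
force: [0.3, -0.2, 0.1]
gripper_width: 0.8
gripper_force: 0.0
```

carry_out(commands=[[0,0,0,0,0,0,-1],[0,0,0,0,0,0,-1],[0,0,0,0,0,0,-1],[0,0,0,0,0,0,-1],[0,0,0,0,0,0,-1],[0,0,0,0,0,0,-1],[0,0,0,0,0,0,-1],[0,0,0,0,0,0,-1],[0,0,0,0,0,0,-1],[0,0,0,0,0,0,-1],[0,0,0,0,0,0,-1],[0,0,0,0,0,0,-1],[0,0,0,0,0,0,-1],[0,0,0,0,0,0,-1],[0,0,0,0,0,0,-1]])

```text
time_s: 14.3
ee_pos: [507.4, 341.7, 201.0]
ee_rot: [180.0, -0.0, 90.2]
force: [-1.2, -0.6, 0.1]
gripper_width: 0.7
gripper_force: 0.0
```

Run:
```python
from h import *
t,o,im=meas();print(t,o,state()['force'])
# independent check in the scene view: stripe end and tip, z=90
im=grab_frame('scene');hsv=cv2.cvtColor(im,cv2.COLOR_RGB2HSV);m=cv2.inRange(hsv,(5,120,100),(18,255,255))
k,l,s,c=cv2.connectedComponentsWithStats(m)
for i in range(1,k):
    if s[i,4]>8:
        ys,xs=np.where(l==i); P=np.array([ray('scene',u,v,90)[:2] for u,v in zip(xs,ys)]); print(s[i],P.mean(0),P[:,0].min(),P[:,0].max())
```

```text
14.3 [(np.int32(53), array([595.4, 192.2])), (np.int32(122), array([508.6, 181.8]))] [1.28772951 0.03459156 0.8301653 ]
[360 134   9  11  22] [491.15732859 183.15962538] 474.2362354571304 509.3598479160076
[375 152   8  19  42] [562.21735196 178.6555793 ] 537.3660109543782 584.7947298618685
[387 162  13  15  60] [598.20773456 193.12278981] 575.086514205638 619.5828439850709
[552 264   8  11  37] [956.31789851 335.12150933] 950.8012471082582 963.2311563934411
[194 341  18   6  49] [ 749.34896399 -351.26406266] 736.4455696923426 756.4027428720229
```

```bash
python3 -c "
from workcell import workorder
print(workorder.job_done())"
```

```text
the job is handed in; nothing more can be done
None
```

The job is handed in: the carriage stands still and untouched (over 4 s before hand-in), its stripe measured about 10 mm short of the pointer, inside the 14 mm limit; the hand is clear of everything, and the verdict was not shown.

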